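# Seasonings back on their coasters

## Task

Tidy up the seasonings on the hob: stand the red-lidded spice jar, the yellow-lidded spice jar, the salt shaker and the pepper mill upright in the middle of their coasters on the wooden board, inside the lip: the red lid on the red coaster, the yellow lid on the yellow one, the salt on the white one and the pepper on the brown one. Keep them upright on the way, and leave the honey jar and the tin standing where they are.

Things in the scene. Friction and masses are not known exactly. Their poses are not given: they have to be found in the camera images.
- red_jar: Round spice jar with a red lid (its top face paler, pinkish red, with a green patch) and a pale label, 47 mm across, 97 mm tall (lid, 45 mm across, from 76 mm up). About 0.11 kg. It stands at first on the black hob, in any of six spots in front of the robot and to its right, shared with the other five jars and tins. Origin: centre of its underside; z up.
- yellow_jar: Slim round spice jar with a mustard-yellow lid (a green patch on its top face), 42 mm across, 106 mm tall (lid, 41 mm across, from 85 mm up). About 0.11 kg. It stands at first on the black hob, in any of six spots in front of the robot and to its right, shared with the other five jars and tins. Origin: centre of its underside; z up.
- salt: Glass salt shaker with a pale grey domed top, 44 mm across up to 66 mm high, then narrowing to a top 34 mm across, 90 mm tall. About 0.1 kg. It stands at first on the black hob, in any of six spots in front of the robot and to its right, shared with the other five jars and tins. Origin: centre of its underside; z up.
- pepper: Dark brown wooden pepper mill with a round head and a small steel knob on top, 150 mm tall; body 58 mm across at its widest, up to 108 mm; head about 50 mm across from 109 to 139 mm, then the knob 12 mm across. The head does not turn. About 0.18 kg. It stands at first on the black hob, in any of six spots in front of the robot and to its right, shared with the other five jars and tins. Origin: centre of its underside; z up.
- coaster_red: Red round coaster with a low lip, 82 mm across: inside the lip it is 76 mm across; its floor is 4 mm above its underside and the lip 9 mm (3 mm thick). Fixed on a light wooden board (250 x 250 mm, top 16 mm above the hob, not quite square to the robot) left of the middle of the hob, one of four coasters in a 2 x 2 square about 116 mm apart; which is where varies. Origin: centre of its underside; z up.
- coaster_yellow: Yellow round coaster with a low lip, 82 mm across: inside the lip it is 76 mm across; its floor is 4 mm above its underside and the lip 9 mm (3 mm thick). Fixed on a light wooden board (250 x 250 mm, top 16 mm above the hob, not quite square to the robot) left of the middle of the hob, one of four coasters in a 2 x 2 square about 116 mm apart; which is where varies. Origin: centre of its underside; z up.
- coaster_white: White round coaster with a low lip, 82 mm across: inside the lip it is 76 mm across; its floor is 4 mm above its underside and the lip 9 mm (3 mm thick). Fixed on a light wooden board (250 x 250 mm, top 16 mm above the hob, not quite square to the robot) left of the middle of the hob, one of four coasters in a 2 x 2 square about 116 mm apart; which is where varies. Origin: centre of its underside; z up.
- coaster_brown: Dark brown round coaster with a low lip, 82 mm across: inside the lip it is 76 mm across; its floor is 4 mm above its underside and the lip 9 mm (3 mm thick). Fixed on a light wooden board (250 x 250 mm, top 16 mm above the hob, not quite square to the robot) left of the middle of the hob, one of four coasters in a 2 x 2 square about 116 mm apart; which is where varies. Origin: centre of its underside; z up.
- honey: Honey jar with a grey metal lid, 63 mm across, 95 mm tall, loose; not a seasoning: leave it standing. It stands at first on the black hob, in any of six spots in front of the robot and to its right, shared with the other five jars and tins. Origin: centre of its underside; z up.
- tin: Small pale green food tin with a silver top, 58 mm across, 72 mm tall, loose; not a seasoning: leave it standing. It stands at first on the black hob, in any of six spots in front of the robot and to its right, shared with the other five jars and tins. Origin: centre of its underside; z up.
Not all that is in view belongs to the job. What is shaped like the yellow_jar but purple or turquoise is not meant.

How it is judged:
At the end, for the whole second after the job is handed in: Each seasoning stands upright (within 6 degrees) on the floor of its own coaster, middles within 14 mm: red-lidded jar on red, yellow-lidded on yellow, salt on white, pepper on brown; released and at rest. Honey jar and tin still stand within 30 mm of where they were (horizontal distance between red_jar and coaster_red below 0.014 m and z of red_jar in the frame of coaster_red between 0.001 and 0.0075 m and angle between each of red_jar, yellow_jar, salt, pepper's own z axis and vertical below 0.1 rad and linear speed of each of red_jar, yellow_jar, salt, pepper below 0.02 m/s and horizontal distance between yellow_jar and coaster_yellow below 0.014 m and z of yellow_jar in the frame of coaster_yellow between 0.001 and 0.0075 m and horizontal distance between salt and coaster_white below 0.014 m and z of salt in the frame of coaster_white between 0.001 and 0.0075 m and horizontal distance between pepper and coaster_brown below 0.014 m and z of pepper in the frame of coaster_brown between 0.001 and 0.0075 m and distance of each of honey, tin from where it was at the start of the episode below 0.03 m and angle between each of honey, tin's own z axis and vertical below 0.15 rad); the robot touches nothing.
It fails at once if the honey jar is shifted by more than 30 mm or knocked over (distance of honey from where it was at the start of the episode above 0.03 m or angle between honey's own z axis and vertical above 0.4 rad).
It fails at once if the tin is shifted by more than 30 mm or knocked over (distance of tin from where it was at the start of the episode above 0.03 m or angle between tin's own z axis and vertical above 0.4 rad).
It fails at once if a seasoning is tipped or knocked over (leans more than 35 degrees) (angle between any of red_jar, yellow_jar, salt, pepper's own z axis and vertical above 0.61 rad).
It also fails if it takes over 115 s, if anything falls off the work surface, if the arm or the gripper's body presses on something with over 40 N, if the wrist force passes 120 N, or if a joint passes its speed limit or range.

## Robot

A 6-joint arm with a two-finger parallel gripper is mounted at the origin on a cart in front of the work surface, level with it; the furniture and walls round the work are solid. World frame = base frame: x ahead of the robot, y to its left, z up, the work surface at z = 0. Lengths are in m, angles in rad, forces in N, time in s.
With the tool pointing down it reaches from about 0.4 to 0.925 m from the base axis. Payload 12.5 kg.
Tool frame: the origin (TCP) lies midway between the tips of the shut fingers; the grasp point (between the pads) lies 19 mm behind it; z points along the fingers, y is the line along which they close (so a half turn about z gives the same grasp; the last joint's range is limited). The gripper opens to 95 mm and grips with 3 to 60 N. Pads are 20 mm wide; open, the fingers measure 119 mm over their backs; the gripper's body (75 mm by 180 mm) begins 59 mm behind the grasp point.
Start: joints at [1.191, 0.491, 1.559, -0, 1.092, -0.106], TCP at [0.169, 0.602, 0.215] pointing down, gripper open.
Joint ranges: [-3.1, 3.1], [-0.84, 2.19], [0.05, 2.79], [-1.13, 4.28], [0.06, 2.93], [-2.69, 2.69]. Speed limits (rad/s): [2.22, 2.22, 2.79, 3.14, 3.14, 3.14].

## Interface

Orientations are given as a unit quaternion [x, y, z, w].
In Python, from bench import r gives the robot as it stands. The module is installed in compiled form; this text tells all that it offers.
- The arm moves only by the shell command python3 -m handwheel 'ROWS' [FORCE]. ROWS is JSON, one flat list of numbers, 5 for each row, row after row: the shift along the tool's x, y, z as a fraction of full scale, then the turn about the tool's z as a fraction of full scale, then the opening, from 0 (shut) to 1 (fully open). In form: [dx, dy, dz, turn, gripper, dx, dy, dz, turn, gripper, ...]. A call has 1 to 10 rows; each row shifts and turns the commanded pose from where the row before left it, along the tool's axes as they then stand; what a row does not reach is not made up. Full scale, the value 1, is 0.05 m for a shift and 0.15 rad for a turn. A row lasts 1/8 s, in which the tool goes at most 62.5 mm and 10.7 degrees, less where a joint would pass 70% of its speed; a pose out of reach is approached as far as the arm can. A call with a number of a shift or a turn outside -1 to 1 is refused whole. A call with a gripper value outside its range is refused whole. The fingers move at their own pace and stop on an object; FORCE is the grip in N (left out, the last holds). Time passes only in rows, so rows that do not move let the fingers close. It gives the time, the measured TCP pose, the force, the opening and the grip force at its end, in the units of the state.
- r.state(): the state, without advancing time (a new reading comes with each control period).
- r.capture(name): name is "scene" or "top" or "wrist"; returns a dict with "image" (400x640x3 uint8, blue, green, red), "range_z" (400x640 float32, m along the optical axis (not along the pixel's ray), 0 where there is no reading), "mtx" (3x3 intrinsics, pixels), "R" (3x3) and "t" (3): a world point X has camera coordinates R X + t. Camera axes: x right, y down, z forward; pixel columns grow to the right and rows downward; lengths in m; the calibration is good to about 2 mm. A picture is of the moment at which its call begins.
- r.hand_in(): hands the job in; it is judged then, once.
Trained networks look in a picture, given as the dict that the camera call returned (one of the last four; its "shot" number tells which), for a name from the list of things; names that differ only in an ending like _2 or _b are one class to them, and where a whole thing is asked for, a point or a joint stands for the part that bears it (a point fixed in the world has none). Each returns a list of dicts, best first, with "p" (0 to 1); they miss things now and then, are a little off and sometimes report something else, mostly with a low value. They report only what shows in the picture. A call takes as long as a camera call. They do not tell look-alikes from the thing itself.
- r.search_frame(picture, query): "xyz" ([x, y, z] in m, in world coordinates, good to about 4 mm: the middle of the surface that is visible of it).
- r.outline_of(picture, query): "region" (400x640 bool, what is visible of it).
- r.pinpoint(picture, query): "xyz" ([x, y, z] in m, in world coordinates, good to about 4 mm: a listed point, or the origin of a listed thing).
The state is a dict: "time": time; "qpos": joint angles; "joint_velocities": joint speeds; "joint_torque": joint torques, N m; "position": TCP position; "tool_rot": TCP orientation; "force": force on the tool from outside, world axes, zero at the start; "moment": the same for the moment, N m; "opening": finger opening in m; "gripper_force": force on a finger pad.
Only numpy, scipy, OpenCV 4.12 (cv2) and the standard library are available. Lean on these libraries where they do the work, as an engineer would, in place of code of your own. Each camera call takes 0.05 s, during which the arm holds its last target. There are 200 camera calls.

## Working session

There is one attempt and no reset: what is moved stays moved. The work goes in short steps, Python scripts to look and compute and a shell command to move; the robot and the scene stay as the last step left them, time stands still between calls to the robot, and variables do not carry over. Pictures are saved under pics/ and viewed, at most 14 in all, crops included, and the job is handed in when it is done.

```bash
mkdir -p pics; python3 - <<'E'
from bench import r
import cv2,numpy as np
np.set_printoptions(precision=4,suppress=True)
s=r.state();print(s['time'],s['position'],s['tool_rot'],s['opening'])
names=["red_jar","yellow_jar","salt","pepper","honey","tin","coaster_red","coaster_yellow","coaster_white","coaster_brown"]
for c in ["top","scene"]:
    p=r.capture(c);cv2.imwrite(f"pics/{c}0.png",p["image"]);print(c,-p["R"].T@p["t"])
    for n in names:
        print(n,[(round(d["p"],2),np.round(d["xyz"],3).tolist()) for d in r.pinpoint(p,n)[:3]])
E
```

```text
0.0 [0.1689 0.6015 0.214 ] [ 0.1365  0.9906 -0.0006 -0.0001] 0.09490349885560381
top [ 0.386  -0.0143  1.0531]
red_jar []
yellow_jar [(0.89, [0.706, -0.04, -0.002]), (0.59, [0.613, -0.0, 0.005]), (0.54, [0.735, 0.064, 0.002])]
salt [(0.71, [0.615, -0.318, -0.004]), (0.7, [0.619, -0.204, 0.005])]
pepper [(0.8, [0.498, -0.282, 0.0])]
honey [(0.87, [0.614, -0.088, -0.001])]
tin [(0.86, [0.615, -0.205, 0.004])]
coaster_red [(0.79, [0.477, 0.233, 0.02])]
coaster_yellow [(0.66, [0.488, 0.118, 0.016])]
coaster_white [(0.95, [0.587, 0.243, 0.016]), (0.74, [0.619, -0.319, 0.0])]
coaster_brown [(0.94, [0.602, 0.131, 0.015])]
scene [ 0.2097 -0.6957  0.8317]
red_jar [(0.95, [0.499, -0.053, 0.001]), (0.48, [0.621, -0.202, 0.002])]
yellow_jar [(0.8, [0.737, 0.07, -0.002]), (0.8, [0.61, -0.007, 0.004]), (0.7, [0.706, -0.034, 0.0])]
salt [(0.83, [0.615, -0.318, -0.001])]
pepper [(0.77, [0.501, -0.287, 0.001])]
honey [(0.83, [0.614, -0.087, 0.002])]
tin [(0.82, [0.622, -0.204, -0.0])]
coaster_red [(0.68, [0.48, 0.236, 0.015])]
coaster_yellow [(0.69, [0.487, 0.121, 0.018]), (0.51, [0.594, 0.241, 0.013])]
coaster_white [(0.89, [0.59, 0.244, 0.018])]
coaster_brown [(0.89, [0.599, 0.129, 0.013]), (0.69, [0.626, -0.203, 0.001])]
```

View pics/top0.png

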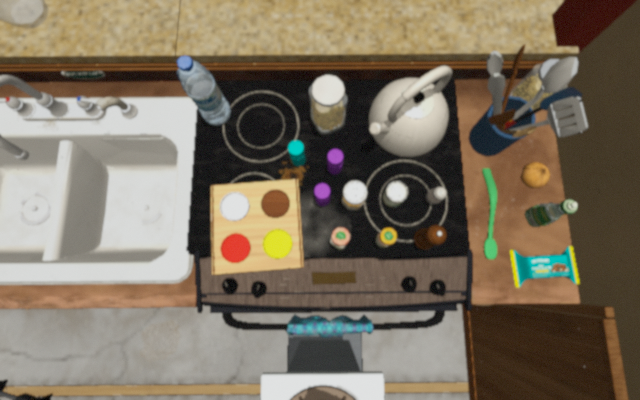

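View pics/scene0.png

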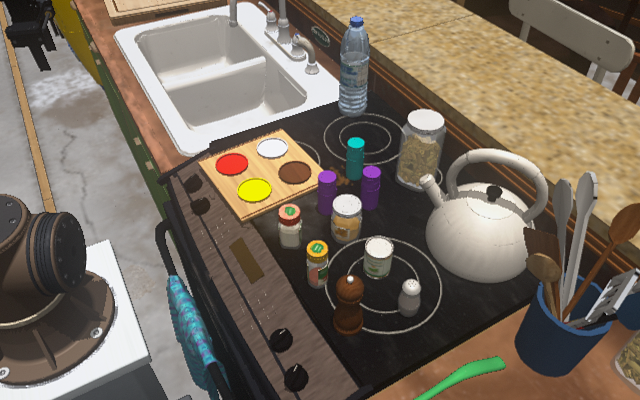

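Top view: red lid at about (340,237), yellow at (387,237), pepper (430,236), salt (437,195), tin (396,193), honey (354,194), and purple/turquoise decoys at (322,194), (335,160) and (296,152). The board is at left: white (234,207), brown (275,203), red (236,248), yellow (278,243). Next I'll refine the positions with depth.

```bash
cat > h.py <<'E'
from bench import r
import cv2,numpy as np
np.set_printoptions(precision=4,suppress=True)
def cloud(p):
    z=p["range_z"];v,u=np.mgrid[:400,:640];K=p["mtx"]
    c=np.stack([(u-K[0,2])/K[0,0]*z,(v-K[1,2])/K[1,1]*z,z],-1)
    w=(c-p["t"])@p["R"]; w[z==0]=np.nan
    return w
def topfit(w,xy,zlo,zhi,rad=.035):
    m=(np.hypot(w[...,0]-xy[0],w[...,1]-xy[1])<rad)&(w[...,2]>zlo)&(w[...,2]<zhi)
    q=w[m]
    if len(q)<5: return None
    c,rr=cv2.minEnclosingCircle(q[:,:2].astype(np.float32))
    return np.array([*c,rr,*q[:,:2].mean(0),np.median(q[:,2]),len(q)])
E
python3 - <<'E'
from h import *
J={"red":((.499,-.053),.09,.105),"yellow":((.5,-.17),.098,.115),"salt":((.615,-.318),.08,.1),"pepper":((.5,-.285),.115,.16),"honey":((.614,-.088),.087,.105),"tin":((.618,-.204),.064,.08),"decoy":((.612,-.003),.09,.12),"d2":((.706,-.037),.09,.12),"d3":((.736,.067),.09,.12)}
for c in ["top","scene"]:
    p=r.capture(c);w=cloud(p);print(c)
    for k,(xy,a,b) in J.items(): print(k,topfit(w,xy,a,b))
    hsv=cv2.cvtColor(p["image"],cv2.COLOR_BGR2HSV)
    for n,xy in dict(red=(.478,.234),yellow=(.487,.119),white=(.588,.243),brown=(.6,.13)).items():
        m=(np.hypot(w[...,0]-xy[0],w[...,1]-xy[1])<.056)&(w[...,2]<.04)
        wood=(hsv[...,0]>10)&(hsv[...,0]<24)&(hsv[...,1]>60)&(hsv[...,1]<170)&(hsv[...,2]>130)
        q=w[m&~wood&(np.hypot(w[...,0]-xy[0],w[...,1]-xy[1])<.05)]
        e=cv2.minEnclosingCircle(q[:,:2].astype(np.float32))
        print("coaster",n,q.mean(0),e,len(q),[d["xyz"] for d in r.search_frame(p,"coaster_"+n)[:1]])
E
```

```text
top
red [  0.4974  -0.0499   0.0226   0.4969  -0.0495   0.0998 246.    ]
yellow [  0.4969  -0.1703   0.0206   0.4963  -0.1695   0.1076 215.    ]
salt [  0.614   -0.3175   0.0172   0.613   -0.3154   0.0882 125.    ]
pepper [  0.4973  -0.2861   0.025    0.496   -0.2831   0.1363 327.    ]
honey [  0.6135  -0.0893   0.0313   0.6128  -0.089    0.0973 439.    ]
tin [  0.6204  -0.204    0.0291   0.6198  -0.2038   0.0719 357.    ]
decoy [  0.6147  -0.0036   0.0207   0.6132  -0.0036   0.1075 212.    ]
d2 [  0.7091  -0.0386   0.0212   0.7067  -0.0386   0.1077 205.    ]
d3 [  0.734    0.0663   0.0211   0.7314   0.0656   0.1075 211.    ]
coaster red [0.4761 0.235  0.0224] ((0.4756043255329132, 0.23405851423740387), 0.040269121527671814) 673 [[0.4779, 0.2326, 0.0233]]
coaster yellow [0.4873 0.1207 0.0225] ((0.48767587542533875, 0.1212344765663147), 0.04337550327181816) 760 [[0.4879, 0.1188, 0.0185]]
coaster white [0.5925 0.2434 0.0225] ((0.5942074656486511, 0.24063831567764282), 0.04667510464787483) 709 [[0.5873, 0.2433, 0.0222]]
coaster brown [0.5913 0.1291 0.0223] ((0.6070617437362671, 0.127846
[... 535 characters left out ...]
95  -0.0097   0.1044 268.    ]
d2 [  0.7057  -0.0409   0.0229   0.7033  -0.0447   0.1045 272.    ]
d3 [  0.7325   0.0634   0.0225   0.7279   0.0604   0.1043 222.    ]
coaster red [0.4745 0.2352 0.0202] ((0.47824105620384216, 0.23531529307365417), 0.04822968691587448) 599 [[0.4791, 0.2324, 0.0193]]
coaster yellow [0.4857 0.1207 0.0202] ((0.48732614517211914, 0.12256116420030594), 0.04730115830898285) 693 [[0.4842, 0.1234, 0.0232]]
coaster white [0.5909 0.243  0.0202] ((0.5896748304367065, 0.24631594121456146), 0.04704788699746132) 531 [[0.4856, 0.1203, 0.0211]]
coaster brown [0.5918 0.1276 0.0206] ((0.5969929695129395, 0.12713105976581573), 0.042758215218782425) 419 [[0.6003, 0.1292, 0.0176]]
```

```bash
python3 -m handwheel '[0,0,0,-0.915,1, 0,0,0,-0.915,1, -0.8,-0.8,0,0,1, -0.8,-0.8,0,0,1, -0.8,-0.8,0,0,1, -0.8,-0.8,0,0,1, -0.8,-0.8,0,0,1, -0.8,-0.8,0,0,1, -0.8,-0.8,0,0,1, 0,-0.8,0,0,1]' 30
```

```text
time: 2.85
position: [0.4514, 0.2803, 0.2144]
tool_rot: [0.001, 1.0, 0.0, 0.0]
force: [-0.3, -0.1, 0.0]
opening: 0.0949
gripper_force: 0.0
```

```bash
python3 -m handwheel '[-0.32,-1,0,0,1, -0.32,-1,0,0,1, -0.32,-1,0,0,1, -0.32,-1,0,0,1, -0.32,-1,0,0,1, -0.32,-1,0,0,1, -0.32,-1,0,0,1, -0.32,-1,0,0,1, -0.32,-1,0,0,1, -0.32,-1,0,0,1]'; python3 -m handwheel '[0,-1,0,0,1, 0,-0.9,0,0,1, 0,0,0,0,1, 0,0,0,0,1]'
```

```text
time: 4.1
position: [0.6099, -0.2197, 0.2147]
tool_rot: [-0.0, 1.0, 0.0, 0.0]
force: [0.4, 0.1, 0.7]
opening: 0.0952
gripper_force: 0.0
time: 4.6
position: [0.6095, -0.3124, 0.2144]
tool_rot: [-0.0, 1.0, 0.0, -0.0]
force: [0.1, 0.1, 0.1]
opening: 0.0955
gripper_force: 0.0
```

```bash
python3 - <<'E'
from h import *
p=r.capture("wrist");w=cloud(p);print(r.state()["position"],topfit(w,(.612,-.319),.08,.1),topfit(w,(.496,-.288),.115,.16),topfit(w,(.619,-.205),.06,.08))
cv2.imwrite("pics/w1.png",p["image"])
E
```

```text
[ 0.6097 -0.3119  0.2146] [  0.6114  -0.3193   0.0163   0.61    -0.319    0.087  732.    ] [   0.4946   -0.2881    0.0252    0.4959   -0.2894    0.1348 3419.    ] [   0.6173   -0.2058    0.0287    0.6165   -0.206     0.0694 2332.    ]
```

View pics/w1.png

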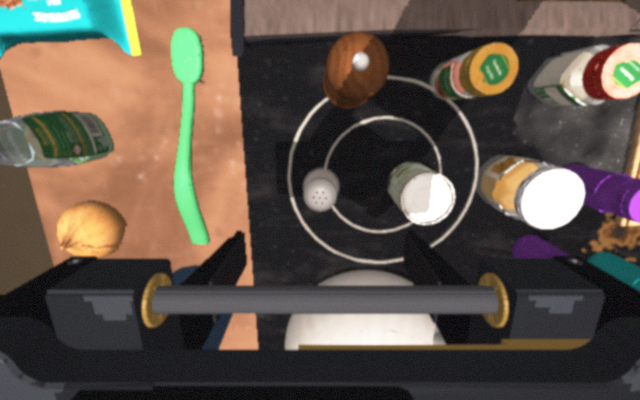

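The wrist view confirms salt at (320,190), with pepper at (355,65), tin (425,195) and the kettle below. Descending on the salt.

```bash
python3 -m handwheel '[-0.04,-0.15,0.6,0,1, 0,0,0.6,0,1, 0,0,0.6,0,1, 0,0,0.6,0,1, 0,0,0.6,0,1, 0,0,0.65,0,1, 0,0,0,0,1, 0,0,0,0,1]'
```

```text
time: 5.65
position: [0.6124, -0.32, 0.0335]
tool_rot: [-0.001, 1.0, -0.0, 0.001]
force: [0.1, -0.4, 0.2]
opening: 0.0949
gripper_force: 0.0
```

```bash
python3 -m handwheel '[0,0,0,0,0.3, 0,0,0,0,0.3, 0,0,0,0,0.3, 0,0,0,0,0.3, 0,0,0,0,0.3, 0,0,0,0,0.3]' 20
```

```text
time: 6.4
position: [0.6117, -0.3203, 0.0321]
tool_rot: [-0.0, 1.0, 0.0, 0.0]
force: [-0.1, 0.8, 0.6]
opening: 0.0405
gripper_force: 8.3
```

```bash
python3 -m handwheel '[0,0,0,0,0.2, 0,0,0,0,0.2, 0,0,-0.3,0,0.2, 0,0,-0.6,0,0.2, 0,0,-0.7,0,0.2, 0,0,-0.7,0,0.2, 0,0,-0.7,0,0.2, 0,0,0,0,0.2]' 20
```

```text
time: 7.4
position: [0.6125, -0.3211, 0.1858]
tool_rot: [-0.0, 1.0, -0.002, 0.002]
force: [0.5, 0.1, -1.7]
opening: 0.0398
gripper_force: 19.7
```

```bash
python3 -m handwheel '[0.02,0.3,0,0,0.2, 0.05,0.6,0,0,0.2, 0.05,0.8,0,0,0.2, 0.05,0.8,0,0,0.2, 0.05,0.8,0,0,0.2, 0.05,0.8,0,0,0.2, 0.05,0.8,0,0,0.2, 0.05,0.8,0,0,0.2, 0.05,0.8,0,0,0.2, 0,0.8,0,0,0.2]'; python3 -m handwheel '[0,0.8,0,0,0.2, 0,0.8,0,0,0.2, 0,0.8,0,0,0.2, 0,0.8,0,0,0.2, 0,0.5,0,0,0.2, 0,0.3,0,0,0.2, 0,0,0,0,0.2, 0,0,0,0,0.2]'
```

```text
time: 8.65
position: [0.5889, 0.0466, 0.1808]
tool_rot: [-0.0, 1.0, 0.0, -0.001]
force: [0.0, 0.4, -0.8]
opening: 0.0395
gripper_force: 19.7
time: 9.65
position: [0.5901, 0.2438, 0.1818]
tool_rot: [-0.0, 1.0, -0.0, -0.0]
force: [0.8, 0.1, -1.1]
opening: 0.0397
gripper_force: 19.7
```

```bash
python3 - <<'E'
from h import *
p=r.capture("wrist");w=cloud(p);s=r.state();print(s["position"],s["opening"])
cv2.imwrite("pics/w2.png",p["image"])
for n in ["white","brown","yellow","red"]: print(n,[(d["p"],d["xyz"]) for d in r.pinpoint(p,"coaster_"+n)[:1]])
b=(w[...,2]>.0225)&(w[...,2]<.03)
print(topfit(w,(.591,.2446),.021,.03,.05))
E
```

```text
[0.5902 0.2436 0.182 ] 0.040114572663848415
white [(0.68, [0.5873, 0.2474, 0.015])]
brown [(0.68, [0.5978, 0.1295, 0.017])]
yellow [(0.89, [0.4835, 0.1187, 0.0131])]
red [(0.63, [0.4727, 0.2359, 0.0173])]
[   0.5898    0.2419    0.0409    0.5837    0.2412    0.0235 1003.    ]
```

View pics/w2.png

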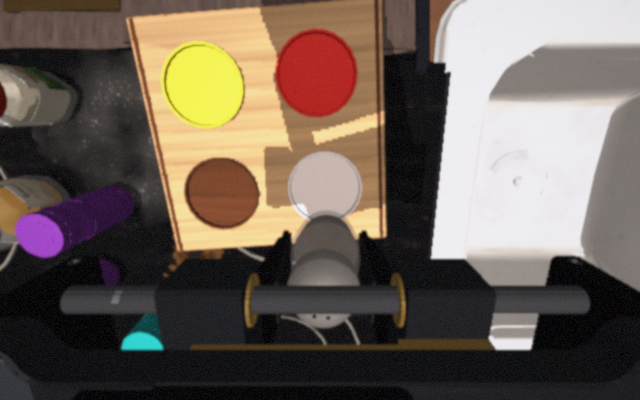

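```bash
python3 - <<'E'
from h import *
p=r.capture("wrist");w=cloud(p)
for n in ["white","brown","yellow","red"]:
    for d in r.outline_of(p,"coaster_"+n)[:1]:
        m=d["region"]&(w[...,2]<.04);c,rr=cv2.minEnclosingCircle(w[m][:,:2].astype(np.float32));v,u=np.nonzero(m)
        print(n,d["p"],m.sum(),np.nanmean(w[m],0),c,rr,u.mean(),v.mean())
E
```

```text
white 0.57 3896 [0.5867 0.242  0.0208] (0.5917717814445496, 0.24205420911312103) 0.04263077676296234 324.12679671457903 183.37320328542094
brown 0.64 4190 [0.5967 0.1269 0.021 ] (0.5972533226013184, 0.1275731474161148) 0.04134470596909523 220.78424821002386 192.21241050119332
yellow 0.97 5661 [0.4836 0.1188 0.0209] (0.48424720764160156, 0.11743807792663574) 0.04342953488230705 202.0132485426603 83.73449920508745
red 0.66 5783 [0.4724 0.2337 0.0208] (0.4732093811035156, 0.23358549177646637) 0.04278998449444771 315.7662113090092 71.7475358810306
```

```bash
python3 -m handwheel '[0.03,0,0.6,0,0.2, 0,0,0.6,0,0.2, 0,0,0.6,0,0.2, 0,0,0.4,0,0.2, 0,0,0.2,0,0.2, 0,0,0.12,0,0.2, 0,0,0,0,0.2, 0,0,0,0,0.2]'
```

```text
time: 11.15
position: [0.5891, 0.2447, 0.0569]
tool_rot: [-0.0, 1.0, 0.0, 0.001]
force: [0.1, 0.1, -1.2]
opening: 0.0396
gripper_force: 19.7
```

```bash
python3 -m handwheel '[0,0,0.06,0,0.2, 0,0,0.02,0,0.2, 0,0,0,0,0.2]'
```

```text
time: 11.52
position: [0.5888, 0.2445, 0.0522]
tool_rot: [-0.0, 1.0, 0.0, 0.0]
force: [-0.1, -0.3, -1.5]
opening: 0.0398
gripper_force: 19.7
```

```bash
python3 -m handwheel '[0,0,0.02,0,0.2, 0,0,0.02,0,0.2, 0,0,0,0,0.2]';  python3 -m handwheel '[0,0,0,0,0.5, 0,0,0,0,0.7, 0,0,0,0,1, 0,0,0,0,1, 0,0,-0.4,0,1, 0,0,-0.8,0,1, 0,0,-0.8,0,1, 0,0,-0.8,0,1, 0,0,-0.8,0,1, 0,0,-0.4,0,1]'
```

```text
time: 11.9
position: [0.5895, 0.2447, 0.0518]
tool_rot: [-0.0, 1.0, 0.0, 0.001]
force: [-1.9, -1.1, 13.0]
opening: 0.04
gripper_force: 20.7
time: 13.15
position: [0.5891, 0.2447, 0.2525]
tool_rot: [-0.0, 1.0, 0.0, 0.001]
force: [0.3, -0.1, -0.2]
opening: 0.0952
gripper_force: 0.0
```

```bash
python3 -m handwheel '[0.13,-0.4,0,0,1, 0.13,-0.8,0,0,1, 0.13,-0.9,0,0,1, 0.13,-0.9,0,0,1, 0.13,-0.9,0,0,1, 0.13,-0.9,0,0,1, 0.13,-0.9,0,0,1, 0.13,-0.9,0,0,1, 0.13,-0.9,0,0,1, 0.13,-0.9,0,0,1]'; python3 -m handwheel '[0.13,-0.9,0,0,1, 0.13,-0.8,0,0,1, 0.13,-0.4,0,0,1, 0.13,-0.15,0,0,1, 0,0,0,0,1, 0,0,0,0,1]'
python3 - <<'E'
from h import *
p=r.capture("wrist");w=cloud(p);print(r.state()["position"],topfit(w,(.496,-.288),.115,.16),topfit(w,(.496,-.288),.142,.16))
p=r.capture("top");w=cloud(p);print(topfit(w,(.589,.244),.1,.12),topfit(w,(.496,-.1715),.098,.115))
E
```

```text
time: 14.4
position: [0.5223, -0.1773, 0.2488]
tool_rot: [-0.0, 1.0, 0.0, -0.001]
force: [-0.0, -0.4, -0.3]
opening: 0.095
gripper_force: 0.0
time: 15.15
position: [0.4983, -0.287, 0.2502]
tool_rot: [-0.001, 1.0, 0.0, 0.0]
force: [0.4, 0.1, -0.5]
opening: 0.095
gripper_force: 0.0
[ 0.4984 -0.287   0.2502] [   0.4942   -0.2884    0.025     0.491    -0.2883    0.1343 1921.    ] [  0.4937  -0.2885   0.0061   0.4932  -0.2885   0.149  134.    ]
[  0.5905   0.2435   0.0173   0.5898   0.2426   0.1074 128.    ] [  0.4968  -0.1701   0.0207   0.4963  -0.1696   0.1079 214.    ]
```

```bash
python3 -m handwheel '[0.06,-0.02,0.5,0,1, 0,0,0.6,0,1, 0,0,0.6,0,1, 0,0,0.6,0,1, 0,0,0.6,0,1, 0,0,0,0,1, 0,0,0,0,1]'; python3 -m handwheel '[0,0,0,0,0.4, 0,0,0,0,0.4, 0,0,0,0,0.4, 0,0,0,0,0.3, 0,0,0,0,0.3, 0,0,0,0,0.3]' 20
```

```text
time: 16.12
position: [0.4957, -0.289, 0.1062]
tool_rot: [-0.001, 1.0, -0.0, 0.0]
force: [0.4, -0.2, 0.1]
opening: 0.0952
gripper_force: 0.0
time: 16.88
position: [0.4951, -0.289, 0.1051]
tool_rot: [-0.0, 1.0, 0.0, 0.0]
force: [0.5, 0.8, 1.4]
opening: 0.0474
gripper_force: 20.0
```

```bash
python3 -m handwheel '[0,0,-0.2,0,0.3, 0,0,-0.5,0,0.3, 0,0,-0.7,0,0.3, 0,0,-0.7,0,0.3, 0,0,-0.7,0,0.3, 0,0,-0.2,0,0.3, 0,0,0,0,0.3]' 30
```

```text
time: 17.75
position: [0.495, -0.2889, 0.255]
tool_rot: [-0.0, 1.0, -0.0, 0.0]
force: [-0.7, -0.4, -2.0]
opening: 0.0474
gripper_force: 30.0
```

```bash
python3 -m handwheel '[-0.1,0.3,0,0,0.3, -0.2,0.6,0,0,0.3, -0.2,0.8,0,0,0.3, -0.2,0.8,0,0,0.3, -0.2,0.8,0,0,0.3, -0.2,0.8,0,0,0.3, -0.2,0.8,0,0,0.3, -0.2,0.8,0,0,0.3, -0.2,0.8,0,0,0.3, -0.2,0.8,0,0,0.3]'; python3 -m handwheel '[-0.2,0.6,0,0,0.3, 0,0.3,0,0,0.3, 0,0,0,0,0.3, 0,0,0,0,0.3, 0,0,0,0,0.3]'
python3 - <<'E'
from h import *
p=r.capture("wrist");w=cloud(p);print(r.state()["position"]);cv2.imwrite("pics/w3.png",p["image"])
E
```

```text
time: 19.0
position: [0.5894, 0.0784, 0.2537]
tool_rot: [-0.001, 1.0, 0.0, -0.001]
force: [0.3, -1.1, -1.8]
opening: 0.0469
gripper_force: 30.0
time: 19.62
position: [0.5997, 0.1201, 0.2552]
tool_rot: [0.0, 1.0, -0.0, 0.0]
force: [-0.1, -0.4, -1.2]
opening: 0.0471
gripper_force: 30.0
[0.5998 0.1202 0.2552]
```

View pics/w3.png

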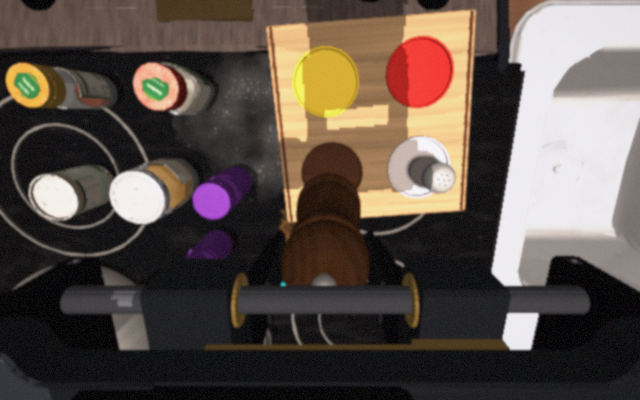

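The salt stands in the white coaster at (420,168), and the held pepper is upright. Lowering it.

```bash
python3 -m handwheel '[0,0.16,0.3,0,0.3, 0,0,0.6,0,0.3, 0,0,0.6,0,0.3, 0,0,0.6,0,0.3, 0,0,0.3,0,0.3, 0,0,0.12,0,0.3, 0,0,0,0,0.3, 0,0,0,0,0.3]'; python3 -m handwheel '[0,0,0.03,0,0.3, 0,0,0,0,0.3]'
```

```text
time: 20.68
position: [0.6002, 0.1291, 0.13]
tool_rot: [-0.0, 1.0, 0.0, 0.001]
force: [-0.1, -0.4, -1.4]
opening: 0.0475
gripper_force: 30.0
time: 20.92
position: [0.5999, 0.1291, 0.1279]
tool_rot: [-0.0, 1.0, 0.0, 0.0]
force: [0.6, -0.7, -2.0]
opening: 0.0472
gripper_force: 30.0
```

```bash
python3 -m handwheel '[0,0,0.03,0,0.3, 0,0,0.02,0,0.3, 0,0,0,0,0.3]'; python3 -m handwheel '[0,0,0.02,0,0.3, 0,0,0,0,0.3]'
```

```text
time: 21.3
position: [0.5999, 0.129, 0.1251]
tool_rot: [-0.0, 1.0, 0.0, 0.0]
force: [0.6, -0.6, -0.8]
opening: 0.0472
gripper_force: 30.0
time: 21.55
position: [0.6003, 0.1291, 0.125]
tool_rot: [-0.0, 1.0, 0.0, 0.001]
force: [-1.2, 0.7, 5.6]
opening: 0.0469
gripper_force: 30.0
```

```bash
python3 -m handwheel '[0,0,0,0,0.5, 0,0,0,0,0.7, 0,0,0,0,1, 0,0,0,0,1, 0,0,-0.4,0,1, 0,0,-0.8,0,1, 0,0,-0.8,0,1, 0,0,-0.5,0,1, 0,0,0,0,1]';python3 -m handwheel '[0.2,-0.3,0,0,1, 0.3,-0.7,0,0,1, 0.3,-0.8,0,0,1, 0.3,-0.8,0,0,1, 0.3,-0.8,0,0,1, 0.3,-0.8,0,0,1, 0.2,-0.8,0,0,1, 0.18,-0.7,0,0,1, 0,-0.3,0,0,1, 0,0,0,0,1]'
python3 - <<'E'
from h import *
p=r.capture("wrist");w=cloud(p);print(r.state()["position"],topfit(w,(.496,-.1715),.095,.115),topfit(w,(.496,-.051),.088,.105))
p=r.capture("top");w=cloud(p);print(topfit(w,(.6,.129),.125,.18),topfit(w,(.6,.129),.162,.18))
E
```

```text
time: 22.68
position: [0.6003, 0.1291, 0.2507]
tool_rot: [-0.0, 1.0, 0.0, 0.002]
force: [-0.2, 0.9, -0.1]
opening: 0.0952
gripper_force: 0.0
time: 23.92
position: [0.4955, -0.1715, 0.2483]
tool_rot: [0.0, 1.0, 0.0, -0.001]
force: [0.3, 0.2, -0.6]
opening: 0.095
gripper_force: 0.0
[ 0.4957 -0.1708  0.2485] [   0.4942   -0.1719    0.0208    0.4927   -0.1719    0.1056 1205.    ] [   0.4949   -0.0515    0.0231    0.4937   -0.0528    0.0974 1439.    ]
[  0.6014   0.1302   0.0248   0.5986   0.1285   0.1556 332.    ] [ 0.6023  0.1345  0.0115  0.6013  0.1317  0.1694 29.    ]
```

```bash
python3 -m handwheel '[0.01,-0.01,0.5,0,1, 0,0,0.6,0,1, 0,0,0.7,0,1, 0,0,0.7,0,1, 0,0,0.7,0,1, 0,0,0.5,0,1, 0,0,0.35,0,1, 0,0,0,0,1, 0,0,0,0,1]'; python3 -m handwheel '[0,0,0,0,0.4, 0,0,0,0,0.4, 0,0,0,0,0.3, 0,0,0,0,0.2, 0,0,0,0,0.2, 0,0,0,0,0.2, 0,0,0,0,0.2]' 20
```

```text
time: 25.15
position: [0.4959, -0.171, 0.0472]
tool_rot: [-0.001, 1.0, -0.0, 0.0]
force: [0.2, 0.3, -0.1]
opening: 0.0954
gripper_force: 0.0
time: 26.02
position: [0.4955, -0.1715, 0.0466]
tool_rot: [-0.0, 1.0, 0.0, -0.0]
force: [-0.5, 1.2, 0.3]
opening: 0.0408
gripper_force: 20.0
```

```bash
python3 -m handwheel '[0,0,-0.2,0,0.2, 0,0,-0.5,0,0.2, 0,0,-0.7,0,0.2, 0,0,-0.7,0,0.2, 0,0,-0.7,0,0.2, 0,0,-0.2,0,0.2, 0,0,0,0,0.2]'
```

```text
time: 26.9
position: [0.4954, -0.1715, 0.1967]
tool_rot: [-0.0, 1.0, -0.0, 0.0]
force: [0.6, 0.5, -0.6]
opening: 0.041
gripper_force: 20.0
```

```bash
python3 -m handwheel '[0.1,0.3,0,0,0.2, 0.1,0.6,0,0,0.2, 0,0.8,0,0,0.2, 0,0.8,0,0,0.2, 0,0.8,0,0,0.2, 0,0.8,0,0,0.2, 0,0.8,0,0,0.2, 0,0.6,0,0,0.2, 0,0.3,0,0,0.2, 0,0,0,0,0.2]'; python3 -m handwheel '[0,0,0.3,0,0.2, 0,0,0.6,0,0.2, 0,0,0.6,0,0.2, 0,0,0.5,0,0.2, 0,0,0.3,0,0.2, 0,0,0.2,0,0.2, 0,0,0,0,0.2, 0,0,0,0,0.2]'
```

```text
time: 28.15
position: [0.4848, 0.119, 0.196]
tool_rot: [-0.001, 1.0, -0.0, -0.001]
force: [-0.1, -0.8, -1.1]
opening: 0.0408
gripper_force: 20.0
time: 29.15
position: [0.4857, 0.1185, 0.0722]
tool_rot: [-0.0, 1.0, 0.0, 0.001]
force: [0.1, -0.2, -1.3]
opening: 0.0411
gripper_force: 20.0
```

Contact is expected near 0.0655.

```bash
python3 -m handwheel '[0,0,0.06,0,0.2, 0,0,0.05,0,0.2, 0,0,0,0,0.2]'; python3 -m handwheel '[0,0,0.02,0,0.2, 0,0,0,0,0.2]'
```

```text
time: 29.52
position: [0.4856, 0.1186, 0.0665]
tool_rot: [-0.0, 1.0, 0.0, 0.0]
force: [-0.5, -0.1, 3.3]
opening: 0.0412
gripper_force: 20.0
time: 29.78
position: [0.4858, 0.1186, 0.0664]
tool_rot: [-0.0, 1.0, 0.0, 0.001]
force: [-3.5, -1.3, 18.2]
opening: 0.041
gripper_force: 20.0
```

```bash
python3 -m handwheel '[0,0,-0.01,0,0.5, 0,0,0,0,0.7, 0,0,0,0,1, 0,0,0,0,1, 0,0,-0.4,0,1, 0,0,-0.8,0,1, 0,0,-0.8,0,1, 0,0,-0.8,0,1, 0,0,-0.7,0,1, 0,0,0,0,1]';python3 -m handwheel '[-0.1,-0.4,0,0,1, -0.1,-0.8,0,0,1, 0,-0.8,0,0,1, 0,-0.8,0,0,1, 0,-0.5,0,0,1, 0,-0.1,0,0,1, 0,0,0,0,1, 0,0,0,0,1]'
python3 - <<'E'
from h import *
p=r.capture("wrist");w=cloud(p);print(r.state()["position"],topfit(w,(.496,-.051),.088,.105))
p=r.capture("top");w=cloud(p);print(topfit(w,(.486,.119),.115,.14))
E
```

```text
time: 31.02
position: [0.4861, 0.1186, 0.2427]
tool_rot: [-0.0, 1.0, 0.0, 0.002]
force: [0.3, -0.6, -0.8]
opening: 0.0954
gripper_force: 0.0
time: 32.02
position: [0.4954, -0.0507, 0.2404]
tool_rot: [-0.001, 1.0, 0.0, -0.0]
force: [-0.5, -0.2, 0.0]
opening: 0.0948
gripper_force: 0.0
[ 0.4954 -0.0507  0.2405] [   0.4951   -0.0511    0.0231    0.4935   -0.0512    0.0976 1440.    ]
[  0.487    0.1181   0.0207   0.4864   0.1174   0.1273 225.    ]
```

```bash
python3 -m handwheel '[0,0,0.5,0,1, 0,0,0.6,0,1, 0,0,0.7,0,1, 0,0,0.7,0,1, 0,0,0.7,0,1, 0,0,0.5,0,1, 0,0,0.3,0,1, 0,0,0,0,1, 0,0,0,0,1]'; python3 -m handwheel '[0,0,0,0,0.4, 0,0,0,0,0.4, 0,0,0,0,0.3, 0,0,0,0,0.2, 0,0,0,0,0.2, 0,0,0,0,0.2, 0,0,0,0,0.2]' 20
```

```text
time: 33.25
position: [0.4959, -0.0515, 0.0414]
tool_rot: [-0.0, 1.0, -0.0, 0.001]
force: [0.2, 0.0, 0.4]
opening: 0.0953
gripper_force: 0.0
time: 34.12
position: [0.4954, -0.0515, 0.0407]
tool_rot: [-0.0, 1.0, 0.0, -0.0]
force: [-1.2, 1.6, 2.8]
opening: 0.0526
gripper_force: 20.0
```

```bash
python3 -m handwheel '[0,0,-0.2,0,0.2, 0,0,-0.5,0,0.2, 0,0,-0.7,0,0.2, 0,0,-0.7,0,0.2, 0,0,-0.7,0,0.2, 0,0,-0.5,0,0.2, 0,0,0,0,0.2]'
```

```text
time: 35.0
position: [0.4959, -0.0517, 0.2073]
tool_rot: [-0.0, 1.0, -0.0, 0.002]
force: [-0.4, -0.5, -1.1]
opening: 0.0527
gripper_force: 20.0
```

The opening of 52.6 mm is odd for a 47 mm jar, so I'm checking.

```bash
python3 - <<'E'
from h import *
a=r.capture("wrist");b=r.capture("scene")
cv2.imwrite("pics/w4.png",a["image"]);cv2.imwrite("pics/s4.png",cv2.resize(b["image"][60:300,160:460],None,fx=2.5,fy=2.5))
print(r.state()["opening"])
E
```

```text
0.05280401903994454
```

View pics/w4.png

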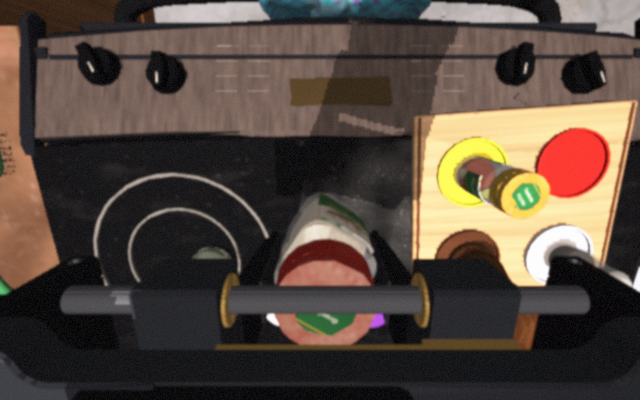

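View pics/s4.png

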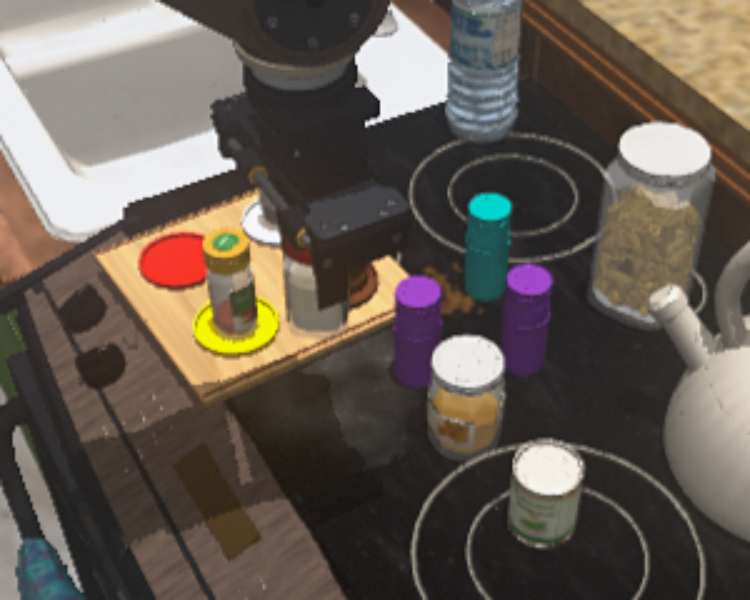

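The red jar is held upright and the yellow jar is centred on its coaster, so I'll carry on.

```bash
python3 -m handwheel '[0.1,0.3,0,0,0.2, 0.1,0.6,0,0,0.2, 0.1,0.8,0,0,0.2, 0.1,0.8,0,0,0.2, 0.03,0.8,0,0,0.2, 0,0.8,0,0,0.2, 0,0.8,0,0,0.2, 0,0.5,0,0,0.2, 0,0.3,0,0,0.2, 0,0,0,0,0.2]'; python3 -m handwheel '[0,0,0.4,0,0.2, 0,0,0.6,0,0.2, 0,0,0.6,0,0.2, 0,0,0.6,0,0.2, 0,0,0.4,0,0.2, 0,0,0.2,0,0.2, 0,0,0,0,0.2, 0,0,0,0,0.2]'
```

```text
time: 36.35
position: [0.4732, 0.234, 0.205]
tool_rot: [-0.001, 1.0, -0.0, -0.001]
force: [0.2, -0.3, -1.4]
opening: 0.0528
gripper_force: 20.0
time: 37.35
position: [0.4741, 0.2334, 0.0664]
tool_rot: [-0.0, 1.0, 0.0, 0.001]
force: [-0.1, -0.4, -1.8]
opening: 0.0526
gripper_force: 20.0
```

```bash
python3 -m handwheel '[0,0,0.06,0,0.2, 0,0,0.04,0,0.2, 0,0,0,0,0.2]'; python3 -m handwheel '[0,0,0.02,0,0.2, 0,0,0,0,0.2]'
```

```text
time: 37.72
position: [0.4738, 0.2335, 0.0607]
tool_rot: [-0.0, 1.0, 0.0, 0.0]
force: [-0.0, -0.3, -1.1]
opening: 0.0528
gripper_force: 20.0
time: 37.98
position: [0.4738, 0.2336, 0.0606]
tool_rot: [-0.0, 1.0, 0.0, 0.0]
force: [-2.4, -0.7, 11.8]
opening: 0.053
gripper_force: 20.0
```

```bash
python3 -m handwheel '[0,0,-0.01,0,0.6, 0,0,0,0,0.8, 0,0,0,0,1, 0,0,0,0,1, 0,0,-0.4,0,1, 0,0,-0.8,0,1, 0,0,-0.8,0,1, 0,0,-0.8,0,1, 0,0,-0.7,0,1, 0,0,0,0,1]';python3 -m handwheel '[0.5,0.8,0,0,1, 0.5,0.8,0,0,1, 0.5,0.8,0,0,1, 0.2,0.8,0,0,1, 0,0.8,0,0,1, 0,0.4,0,0,1, 0,0,0,0,1]'
python3 - <<'E'
from h import *
p=r.capture("top");w=cloud(p);print(r.state()["position"])
for k,(xy,a,b) in {"red":((.474,.234),.108,.125),"yellow":((.486,.119),.118,.14),"salt":((.59,.244),.1,.12),"pepper":((.6,.129),.135,.18),"honey":((.614,-.088),.087,.105),"tin":((.618,-.204),.064,.08)}.items(): print(k,topfit(w,xy,a,b))
cv2.imwrite("pics/t5.png",cv2.resize(p["image"][160:290,190:390],None,fx=4,fy=4))
p=r.capture("scene");cv2.imwrite("pics/s5.png",cv2.resize(p["image"][80:240,180:380],None,fx=3.5,fy=3.5))
E
```

```text
time: 39.22
position: [0.4744, 0.2337, 0.2374]
tool_rot: [-0.0, 1.0, 0.001, 0.002]
force: [-0.1, -0.4, -0.0]
opening: 0.095
gripper_force: 0.0
time: 40.1
position: [0.3883, 0.4537, 0.2339]
tool_rot: [-0.001, 1.0, -0.001, -0.001]
force: [1.4, -0.2, -0.1]
opening: 0.0953
gripper_force: 0.0
[0.3884 0.4528 0.2342]
red [  0.4762   0.2329   0.0229   0.4758   0.2317   0.1193 276.    ]
yellow [  0.4875   0.1176   0.0208   0.4866   0.1175   0.1276 224.    ]
salt [  0.5912   0.2439   0.0175   0.5894   0.2425   0.1084 127.    ]
pepper [  0.6021   0.1308   0.0249   0.5993   0.1291   0.156  314.    ]
honey [  0.6137  -0.0893   0.0316   0.6127  -0.0891   0.0973 444.    ]
tin [  0.6201  -0.204    0.0288   0.6198  -0.2039   0.0718 357.    ]
```

View pics/t5.png

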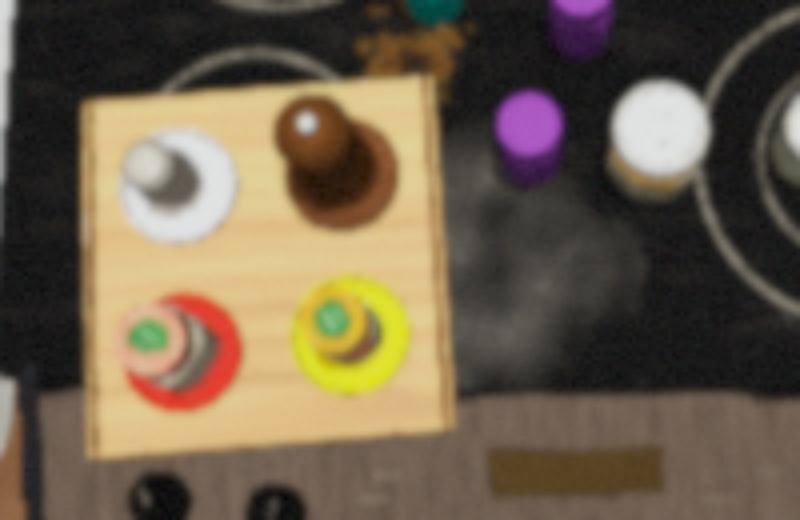

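View pics/s5.png

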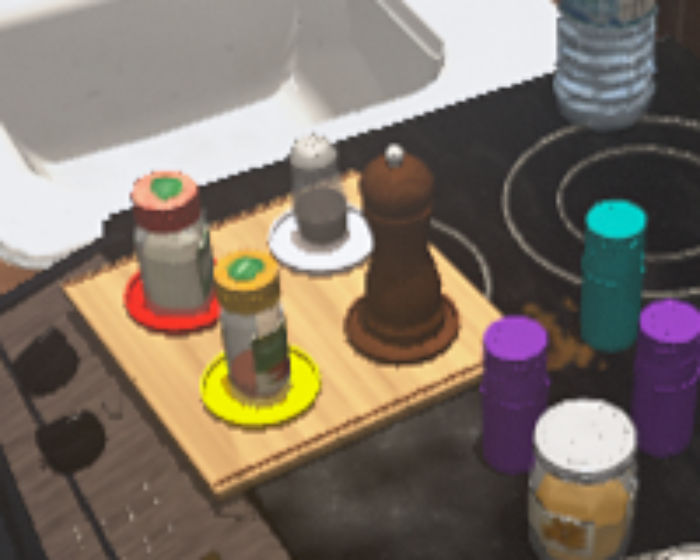

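All four stand centred in their coasters (measured offsets about 3 mm), upright, and the honey jar and tin haven't moved.

```bash
python3 -c "
from bench import r
print(r.hand_in())"
```

```text
the job is handed in; nothing more can be done
None
```

I handed the job in after about 40 s: all four seasonings stand upright on their own coasters, roughly 3 mm off centre by my measurements, and the honey jar and tin are where they started; the hand-in call gave no verdict.

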